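# Close up the juice press

## Task

Close up the aluminium press by pushing with the fingertips: push its pulp drawer fully home, and push its swing-round lid horizontally until it is fully shut over the strainer cup, against its stop, in whichever order you like. Grasp and lift nothing, do not touch the black pressure knob on top of the lid, and leave the pitcher, saucer, silicone lid and reamer where they are.

Things in the scene. Friction and masses are not known exactly. Their poses are not given: they have to be found in the camera images.
- press: Cast aluminium manual press, fixed to the table. Hollow base 240 (x) x 160 (y) x 75 (z) mm. Origin: centre of the base's underside, on the table. Own axes: -x is the front (where the drawer comes out), z up. The front faces roughly the robot's left (+y of the world), within 0.3 rad. Fixed on the base: an open steel strainer cup 88 mm across, axis at own x = -5 mm, y = 0, rim 117 mm above the table.
- pulp_drawer (a joint): Slide of the pulp drawer (m): 0 = fully home, its front panel against the base; grows to at most 0.10 as the drawer comes out along the press's own -x. Starts 45 to 85 mm out. It slides with about 1.5 N of friction, is 0.4 kg, has no spring and no handle.
- drawer_face (a point): Centre of the outer face of the drawer's plain flat front panel. The panel is 150 mm wide (own y of the press) and 10 mm thick and reaches from 10 to 66 mm above the table; this point is 38 mm above the table. It moves with the drawer; shut, it lies at x = -130 mm in the press's frame. Behind the panel is an open steel tray 40 mm high.
- press_lid (a joint): Angle of the swing lid about the vertical pivot column (rad): 0 = shut, at its stop, exactly over the strainer cup; grows to at most 1.6 as the lid swings out, counter-clockwise seen from above, towards the press's own -y side (the robot's side). Starts 0.75 to 1.35 rad open. Turns with about 0.12 N m of friction, no spring, stays where it is left, stays level.
- lid_pivot (a point): Point on the axis of the lid's vertical pivot column (28 mm across), fixed to the press at own x = +85 mm, y = 0, at half the lid's thickness, 131 mm above the table. The lid's hub round it is 40 mm across, its top 144 mm above the table.
- lid_centre (a point): Centre of the round aluminium lid plate, 116 mm across, 14 mm thick (124 to 138 mm above the table), 90 mm from the pivot; it moves with the lid. A 30 mm wide arm joins it to the hub. Shut, it is centred over the strainer cup and overhangs the cup by 14 mm all round.
- pressure_knob: Black lobed knob that sets the pressure, 48 mm across, 20 mm high, on a short screw in the middle of the lid plate; its top is 166 mm above the table. Origin: centre of its underside. It moves with the lid. Not to be touched.
- pitcher: Glass pitcher with a handle at its own +y, 100 mm across, 170 mm high, loose, standing beyond the rear of the press. Origin: centre of the underside. Not to be moved.
- saucer: White ceramic saucer, 120 mm across, 18 mm high, loose, on the table beside the press. Origin: centre of the underside. Not to be moved.
- silicone_lid: Dark silicone lid, a disc 104 mm across and 7 mm thick with a small knob (top 21 mm) and a pull tab, loose, on the table beside the press. Origin: centre of the underside. Not to be moved.
- reamer: Small wooden reamer, 138 mm long, 40 mm thick, lying along its own x, loose. Origin: under its middle. Not to be moved.

How it is judged (in metres and radians):
At the end, for the whole second after the job is handed in: The drawer is home within 4 mm, the lid is shut within 0.05 rad of its stop, and the pitcher, saucer, silicone lid and reamer are within 15 mm of where they stood, the pitcher upright within 0.1 rad (value of joint pulp_drawer below 0.004 m and value of joint press_lid below 0.05 rad and distance of each of pitcher, saucer, silicone_lid, reamer from where it was at the start of the episode below 0.015 m and angle between pitcher's own z axis and vertical below 0.1 rad); the robot touches nothing.
It fails at once if the pitcher is moved, lifted or carried (by 15 mm or more) (distance of pitcher from where it was at the start of the episode above 0.015 m).
It fails at once if the saucer is moved, lifted or carried (by 15 mm or more) (distance of saucer from where it was at the start of the episode above 0.015 m).
It fails at once if the silicone lid is moved, lifted or carried (by 15 mm or more) (distance of silicone_lid from where it was at the start of the episode above 0.015 m).
It fails at once if the reamer is moved, lifted or carried (by 15 mm or more) (distance of reamer from where it was at the start of the episode above 0.015 m).
It fails at once if the robot touches the pressure knob (1 N or more) (contact force between any of the fingers, the arm and pressure_knob above 1 N).
It also fails if it takes over 48 s, if anything falls off the work surface, if the arm or the gripper's body presses on something with over 40 N, if the wrist force passes 120 N, or if a joint passes its speed limit or range.

## Robot

A 6-joint arm with a two-finger parallel gripper is mounted at the origin on the work surface. World frame = base frame: x ahead of the robot, y to its left, z up, the work surface at z = 0. Lengths are in mm, angles in degrees, forces in N, time in s.
With the tool pointing down it reaches from about 275 to 750 mm from the base axis. Payload 10.2 kg.
Tool frame: the origin (TCP) lies on the centre line of the jaws, within the pads' length; the fingertips stand 14 mm ahead of it and the grasp point (between the pads) lies 5 mm behind it; z points along the fingers, x is the direction in which the jaws open and shut, and the axes are right-handed (so a half turn about z gives the same grasp; the last joint's range is limited). The gripper opens to 88 mm and grips with 3 to 60 N. Pads are 18 mm wide; open, the fingers measure 123 mm over their backs; the gripper's body (75 mm by 187 mm) begins 45 mm behind the grasp point.
Start: joints at [60.539, 17.928, 85.812, -0, 76.261, -12.8], TCP at [150.54, 502.96, 252.72] pointing down, gripper open.
Joint ranges: [-168.41, 168.41], [-55.51, 124.54], [10.69, 146.95], [-70.63, 250.63], [1, 178], [-165.06, 165.06]. Speed limits (degrees/s): [136.94, 136.94, 172.46, 180, 180, 180].

## Interface

Orientations are given as [roll, pitch, yaw] about the fixed x, y, z axes, in that order (R = Rz(yaw) Ry(pitch) Rx(roll)).
In Python, from station import telemetry, cams, env, finder gives the robot as it stands.
- The arm moves only by the tool move_arm, never from a script. Its argument "steps" is one flat list of numbers, 5 for each row, row after row: the closure, from 0 (fully open) to 1 (shut), then the shift along the tool's x, y, z in cm, then the turn about the tool's z in degrees. In form: [jaw, x, y, z, yaw, jaw, x, y, z, yaw, ...]. A call has exactly 5 rows; each row is the pose to reach, as a shift and turn from the pose commanded when the call began, along the tool's axes at that moment; what a row does not reach only later rows make up. A row lasts 1/10 s, in which the tool goes at most 50 mm and 8.59 degrees, less where a joint would pass 70% of its speed; a pose out of reach is approached as far as the arm can. A call with a gripper value outside its range is refused whole. The fingers move at their own pace and stop on an object; "grip_force" is the grip in N (left out, the last holds). Time passes only in rows, so rows that repeat a pose let the fingers close, or fill a call up. It gives the time, the measured TCP pose, the force and the opening at its end, in the units of the state.
- telemetry.sense(): the state, without advancing time (a new reading comes with each control period).
- cams.capture(name): name is "scene" or "side" or "wrist"; returns a dict with "img" (480x640x3 uint8, blue, green, red), "fx", "fy", "cx", "cy" (pixels), "world_to_cam" (4x4, takes a point from world to camera coordinates); the wrist camera has in their place "mount" (4x4, takes a point from camera to tool coordinates, whose origin is the TCP and whose axes are the tool frame's). Camera axes: x right, y up, looking along -z (the intrinsics and any distortion apply to the point x, -y, -z); pixel columns grow to the right and rows downward; lengths in mm; the calibration is good to about 2 mm. A picture is of the moment at which its call begins: read the wrist's pose just before it. There is no depth.
- env.hand_in(): hands the job in, once; it reports no verdict.
Trained networks look in the newest picture that a camera, given by its name, has taken for a name from the list of things; names that differ only in an ending like _2 or _b are one class to them, and where a whole thing is asked for, a point or a joint stands for the part that bears it (a point fixed in the world has none). Each returns a list of dicts, best first, with "conf" (0 to 1); they miss things now and then, are a little off and sometimes report something else, mostly with a low value. They report only what shows in the picture. A call takes as long as a camera call.
- finder.search_frame(name, camera): "point" ([column, row] in pixels, amid what is visible of it).
- finder.trace(name, camera): "region" (480x640 bool, what is visible of it) and "point" ([column, row] in pixels, amid what is visible of it).
The state is a dict: "t": time; "joints": joint angles; "joint_vel": joint speeds; "effort": joint torques, N m; "tcp_pos": TCP position; "eef_rot": TCP orientation; "wrist_force": force on the tool from outside, world axes, zero at the start; "moment": the same for the moment, N m; "grip_width": opening from 0.0 (shut) to 1.0 (fully open).
Only numpy, scipy, OpenCV 4.12 (cv2) and the standard library are available. Lean on these libraries where they do the work, as an engineer would, in place of code of your own. Each camera call takes 0.05 s, during which the arm holds its last target.

## Working session

There is one attempt and no reset: what is moved stays moved. The work goes in short steps, Python scripts to look and compute and a tool call to move; the robot and the scene stay as the last step left them, time stands still between calls to the robot, and variables do not carry over. Pictures are saved under pics/ and viewed, and the job is handed in when it is done.

Besides the shell and the picture viewer there is one more tool, called after "Call:" by a JSON object that holds its "method" and its "body". move_arm: Moves the arm, as the interface text tells. Its arguments: {"type":"object","properties":{"steps":{"type":"array","items":{"type":"number"}},"grip_force":{"type":"number"}},"required":["steps"]}

```bash
mkdir -p pics; ls
python3 - <<'E'
from station import telemetry, cams, env, finder
import cv2,numpy as np
print(telemetry.sense())
for c in ["scene","side","wrist"]:
    d=cams.capture(c); cv2.imwrite(f"pics/{c}0.png",d["img"])
    print(c,{k:(np.round(v,3).tolist() if k!="img" else 0) for k,v in d.items()})
    for n in ["press","drawer_face","press_lid","lid_pivot","lid_centre","pressure_knob","pitcher","saucer","silicone_lid","reamer"]:
        try:
            r=finder.search_frame(n,c); print(n,[(np.round(x["point"],1).tolist(),round(x["conf"],2)) for x in r[:2]])
        except Exception as e: print(n,e)
print(telemetry.sense()["t"])
E
```

```text
pics
{'t': 0.0, 'joints': array([ 6.05372325e+01,  1.79583300e+01,  8.58538752e+01,  8.65939022e-04,
        7.62610248e+01, -1.28007583e+01]), 'joint_vel': array([ 0.00629592,  0.01294517,  0.02240659,  0.03167926, -0.04252321,
       -0.08424722]), 'effort': array([ 1.70620613e-03, -4.02214301e+01, -2.52270716e+01,  6.95206574e-02,
        3.53135413e-02, -8.86290695e-05]), 'tcp_pos': array([150.43087388, 502.74667577, 252.17189147]), 'eef_rot': array([-1.79982955e+02,  7.12236707e-02,  7.33377953e+01]), 'wrist_force': array([0.14756887, 0.67424677, 0.50075864]), 'moment': array([ 0.01537053, -0.03502877,  0.0371542 ]), 'grip_width': 1.0009108893712195}
scene {'img': 0, 'fx': 497.758, 'fy': 497.758, 'cx': 326.452, 'cy': 247.329, 'world_to_cam': [[-0.893, 0.451, 0.007, 557.199], [-0.252, -0.51, 0.822, 9.474], [0.374, 0.732, 0.569, -988.223], [0.0, 0.0, 0.0, 1.0]]}
press [([348.9, 318.9], 0.84)]
drawer_face [([363.2, 383.5], 0.62)]
press_lid [([377.8, 230.5], 0.59)]
lid_pivot [([361.4, 385.1], 0.69), ([348.5, 320.2], 0.65)]
lid_centre [([374.7, 231.7], 0.76)]
pressure_knob [([383.7, 
[... 437 characters left out ...]
 0.65)]
drawer_face [([322.5, 345.1], 0.85), ([402.4, 281.1], 0.55)]
press_lid [([369.1, 219.5], 0.93), ([297.5, 162.5], 0.65)]
lid_pivot [([333.4, 273.4], 0.65)]
lid_centre [([370.2, 217.6], 0.66)]
pressure_knob [([373.2, 214.9], 0.94)]
pitcher [([297.8, 159.2], 0.78)]
saucer [([247.1, 280.5], 0.89)]
silicone_lid [([402.9, 280.9], 0.82)]
reamer [([398.6, 381.1], 0.89)]
wrist {'img': 0, 'fx': 365.447, 'fy': 365.447, 'cx': 324.288, 'cy': 237.903, 'mount': [[1.0, 0.0, 0.0, 0.294], [0.0, -0.95, -0.311, -79.99], [-0.0, 0.311, -0.95, -131.33], [0.0, 0.0, 0.0, 1.0]]}
press []
drawer_face []
press_lid []
lid_pivot []
lid_centre []
pressure_knob []
pitcher []
saucer []
silicone_lid []
reamer []
1.65
```

View images.

View pics/scene0.png

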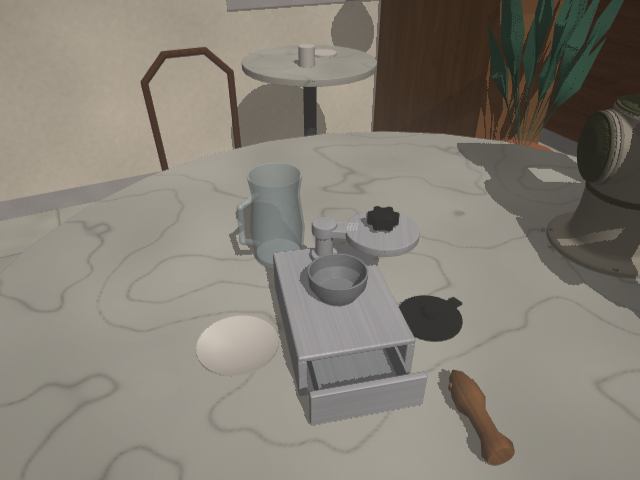

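View pics/side0.png

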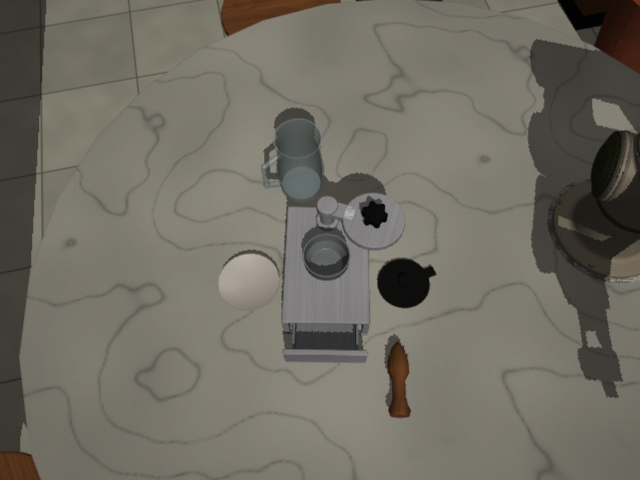

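View pics/wrist0.png

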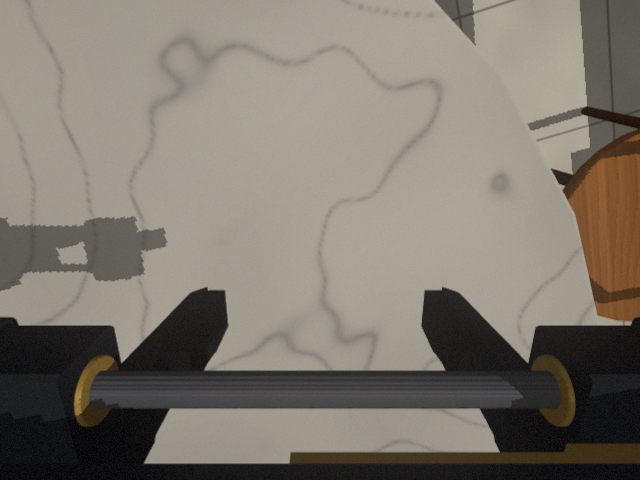

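Run:
```python
import cv2
a=cv2.imread("pics/side0.png")[180:380,230:430]; cv2.imwrite("pics/z1.png",cv2.resize(a,(800,800),interpolation=cv2.INTER_CUBIC)[:600])
cv2.imwrite("pics/z1b.png",cv2.resize(a,(800,800),interpolation=cv2.INTER_CUBIC)[400:])
a=cv2.imread("pics/scene0.png")[190:430,230:450]; cv2.imwrite("pics/z2.png",cv2.resize(a,None,fx=2.5,fy=2.5,interpolation=cv2.INTER_CUBIC))
```

```text
(no output)
```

View pics/z1.png

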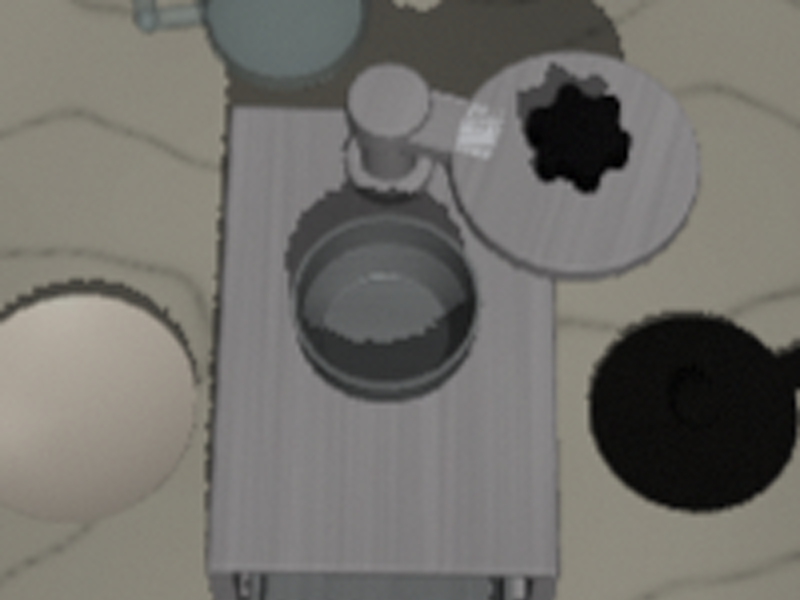

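View pics/z1b.png

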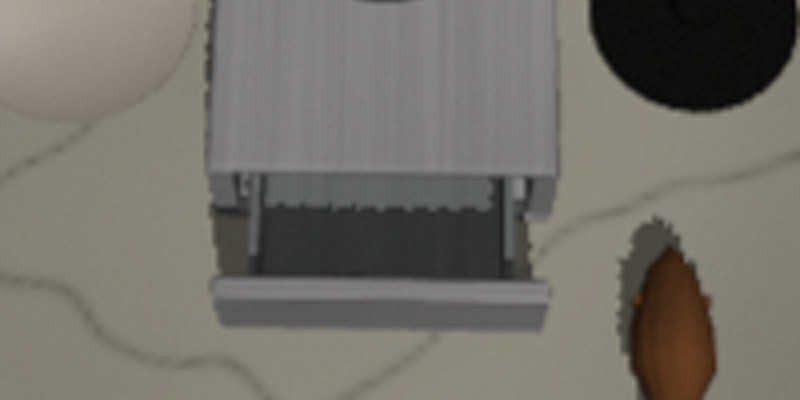

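View pics/z2.png

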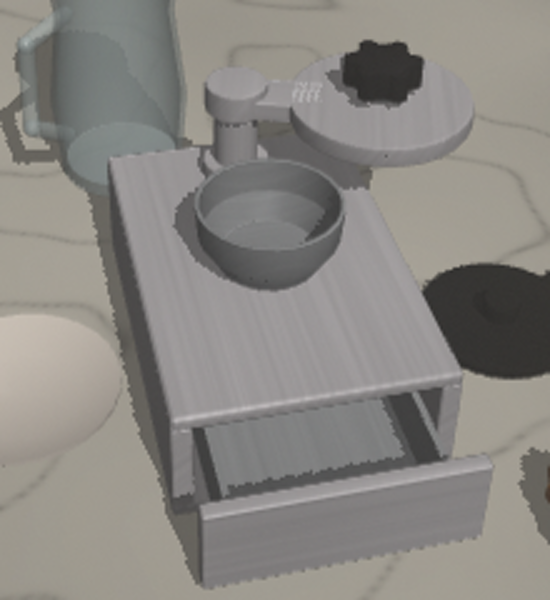

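```bash
cat > fit.py <<'E'
from station import telemetry, cams, env, finder
import numpy as np
from scipy.optimize import least_squares
C={c:cams.capture(c) for c in ["scene","side"]}
def proj(c,p):
    d=C[c]; q=d["world_to_cam"]@np.r_[p,1]
    return np.array([d["cx"]+d["fx"]*q[0]/-q[2], d["cy"]-d["fy"]*q[1]/-q[2]])
def W(v,o):
    c,s=np.cos(v[2]),np.sin(v[2]); return np.array([v[0]+c*o[0]-s*o[1],v[1]+s*o[0]+c*o[1],o[2]])
def lid(v,z): 
    a=v[4]; return [85-90*np.cos(a),-90*np.sin(a),z]
def own(n,v):
    x=-130-v[3]
    return dict(rl=[120,80,75],fl=[-120,80,75],fr=[-120,-80,75],cup=[-5,0,117],hub=[85,0,144],lid=lid(v,138),
     ptl=[x,75,66],ptr=[x,-75,66],pbl=[x,75,10],pbr=[x,-75,10])[n]
E
cat > f1.py <<'E'
from fit import *
M={"side":dict(rl=(288,207),fl=(282.75,322.5),fr=(368.75,322.5),cup=(326.5,255.7),hub=(327.2,205.7),lid=(373.7,220.2),ptl=(283.5,354.5),ptr=(367,354.5),pbl=(285.5,361.2),pbr=(366.2,362)),
"scene":dict(rl=(273.6,253.2),fl=(299.6,359.6),fr=(414.4,342),cup=(337.6,269.6),hub=(324.4,222.8),lid=(383.2,230.8),ptl=(311.2,394),ptr=(426.4,375.6),pbl=(311.2,424),pbr=(423.6,404))}
def res(v): return np.concatenate([proj(c,W(v,own(n,v)))-M[c][n] for c in M for n in M[c]])
r=least_squares(res,[550,200,-1.57,60,1.0],x_scale=[10,10,.1,10,.1],loss="soft_l1")
v=r.x;print(v, np.degrees(v[2]),np.degrees(v[4])); print(np.round(res(v).reshape(-1,2),1).tolist())
np.save("v.npy",v)
for n in ["rl","fl","fr","cup","hub","lid","ptl","ptr"]: print(n,W(v,own(n,v)).round(1))
def back(c,px,z):
    f=lambda p: proj(c,[p[0],p[1],z])-px
    return least_squares(f,[500,200]).x
for n,a,b,z in [("pitcher",(281,0),(301,184),0),("saucer",(234.9,342.3),(247.1,280.5),14),("sil",(430.2,315.9),(402.9,280.9),6),("reamer",(480.7,417.9),(398.6,381.1),20)]:
    print(n,back("scene",a,z),back("side",b,z))
E
python3 f1.py
```

```text
[593.85727433 -24.18602884  -1.81542286  42.05248255   1.24740316] -104.01606799913085 71.47093626657471
[[-0.9, -0.7], [-2.0, 0.1], [1.0, 1.4], [-0.3, -0.4], [-0.3, -0.7], [-0.5, 0.5], [-1.0, -2.0], [0.1, -0.7], [-0.8, -0.8], [-0.8, -0.3], [-0.3, -0.5], [-0.6, 0.1], [3.6, -1.9], [1.5, 1.5], [1.0, -0.1], [0.4, -1.4], [-0.1, 2.4], [2.4, -0.4], [0.4, 1.4], [-0.1, 0.1]]
rl [ 642.4 -160.    75. ]
fl [700.5  72.9  75. ]
fr [545.3 111.6  75. ]
cup [595.1 -19.3 117. ]
hub [ 573.3 -106.7  144. ]
lid [497.4 -58.2 138. ]
ptl [708.3 124.6  66. ]
ptr [562.8 160.9  66. ]
pitcher [ -561.86977475 -3041.6311685 ] [ 598.49877083 -250.46631748]
saucer [749.92542459 -52.57975112] [749.82027865 -47.57698279]
sil [449.06309416  22.85464587] [448.23884733  20.51573425]
reamer [516.54518562 216.10614626] [514.41709743 211.02946744]
```

```bash
cat > go.py <<'E'
import sys,numpy as np
from station import telemetry
v=np.load("v.npy")
def W(x,y):
    c,s=np.cos(v[2]),np.sin(v[2]); return v[0]+c*x-s*y, v[1]+s*x+c*y
def rel(x,y,z,yaw):
    s=telemetry.sense(); p=s["tcp_pos"]; a=np.radians(s["eef_rot"][2])
    wx,wy=W(x,y); d=np.array([wx-p[0],wy-p[1]])
    tx=np.array([np.cos(a),np.sin(a)]); ty=np.array([np.sin(a),-np.cos(a)])
    turn=-((yaw-s["eef_rot"][2]+180)%360-180)
    return np.round([d@tx/10,d@ty/10,(p[2]-z)/10,turn],2)
if __name__=="__main__":
    a=[float(t) for t in sys.argv[1:]]
    s=telemetry.sense(); print(s["t"],s["tcp_pos"].round(1),s["eef_rot"].round(1),s["wrist_force"].round(1),s["joints"].round(0)); print("own->world",np.round(W(a[0],a[1]),1)); print(rel(*a))
E
python3 go.py -215 0 150 -14
```

```text
1.75 [150.5 503.  252.7] [-180.    -0.    73.3] [-0.7  0.2 -0.4] [ 61.  18.  86.   0.  76. -13.]
own->world [645.9 184.4]
[-16.32  56.59  10.27  87.34]
```

Call:
{"method": "move_arm", "body": {"steps": [1,-1,3.5,0,7,1,-2.2,7.5,0,14,1,-3.5,12,0,21,1,-4.7,16.5,0,28,1,-6,21,0,35], "grip_force": 20}}

```text
t: 2.25
tcp_pos: [335.9, 384.1, 252.9]
eef_rot: [-180.0, -0.0, 38.1]
wrist_force: [1.1, 0.7, 0.7]
grip_width: 0.568
```

```bash
python3 go.py -215 0 150 -14
```

```text
2.25 [335.9 384.1 252.9] [-180.    -0.    38.1] [1.1 0.7 0.7] [36. 16. 88.  0. 76. -2.]
own->world [645.9 184.4]
[12.1  34.84 10.29 52.06]
```

Call:
{"method": "move_arm", "body": {"steps": [1,1.5,4.5,0.5,7,1,3,9,1.5,14,1,4.5,13.5,2.5,21,1,6,18,3.5,28,1,7.5,22,4.5,35]}}

```text
t: 2.75
tcp_pos: [531.5, 257.6, 207.3]
eef_rot: [180.0, -0.0, 3.0]
wrist_force: [-0.8, 0.2, 0.6]
grip_width: 0.114
```

```bash
python3 go.py -215 0 150 -14
```

```text
2.75 [531.5 257.6 207.3] [180.  -0.   3.] [-0.8  0.2  0.6] [15. 28. 78. -0. 74. 11.]
own->world [645.9 184.4]
[11.05  7.91  5.73 17.01]
```

Call:
{"method": "move_arm", "body": {"steps": [1,3,2,1.5,5,1,6,4.2,3,9,1,9,6.5,4.5,13,1,11,7.9,5.7,17,1,11.05,7.9,5.7,17]}}

```text
t: 3.25
tcp_pos: [645.8, 184.6, 148.0]
eef_rot: [179.9, 0.2, -13.9]
wrist_force: [-0.3, -0.0, -1.8]
grip_width: 0.004
```

```bash
python3 - <<'E'
from station import cams
import cv2
for c in ["scene","side","wrist"]:
    d=cams.capture(c); cv2.imwrite(f"pics/{c}1.png",d["img"])
E
python3 go.py -215 0 52 -14
```

```text
3.4 [644.3 187.5 151.2] [-180.    -0.   -13.6] [-0.7  0.1  0.3] [ 6. 41. 65.  0. 74. 20.]
own->world [645.9 184.4]
[0.23 0.26 9.92 0.44]
```

View pics/scene1.png

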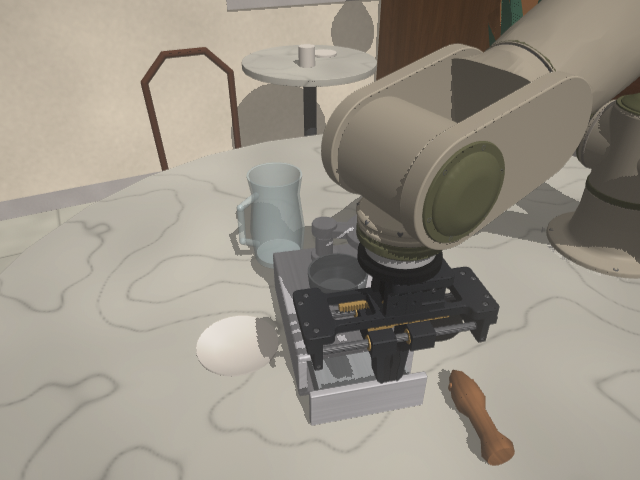

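View pics/side1.png

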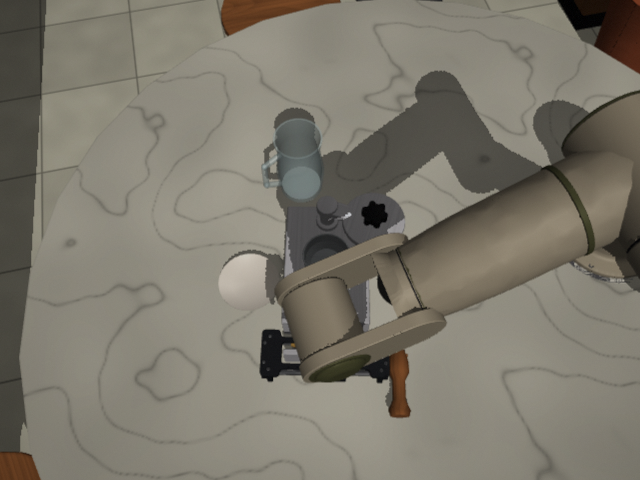

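View pics/wrist1.png

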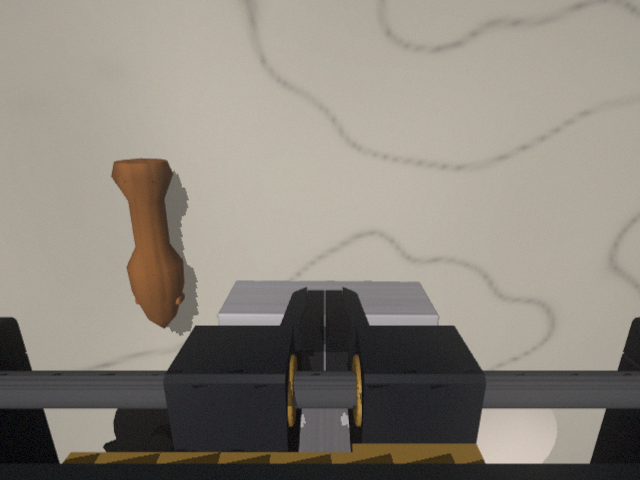

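```bash
cat > wr.py <<'E'
from station import telemetry,cams
import numpy as np
from scipy.spatial.transform import Rotation as R
def wp():
    s=telemetry.sense(); d=cams.capture("wrist")
    T=np.eye(4); T[:3,:3]=R.from_euler("xyz",s["eef_rot"],degrees=True).as_matrix(); T[:3,3]=s["tcp_pos"]
    M=np.linalg.inv(T@d["mount"])
    def f(p):
        q=M@np.r_[p,1]; return np.array([d["cx"]+d["fx"]*q[0]/-q[2], d["cy"]-d["fy"]*q[1]/-q[2]])
    return f,d["img"]
E
python3 - <<'E'
from wr import *
from go import W,v
f,_=wp()
for d in (40,43,46,50):
  for y,z in ((75,66),(-75,66),(75,10),(-75,10)):
    x,yy=W(-130-d,y); print(d,y,z,f([x,yy,z]).round(0), end=' ')
  print()
print(f(telemetry.sense()["tcp_pos"]+[0,0,-14]))
E
python3 go.py -190 0 52 -14
```

```text
40 75 66 [437. 321.] 40 -75 66 [214. 319.] 40 75 10 [417. 285.] 40 -75 10 [234. 283.] 
43 75 66 [438. 317.] 43 -75 66 [214. 315.] 43 75 10 [417. 281.] 43 -75 10 [234. 280.] 
46 75 66 [438. 313.] 46 -75 66 [214. 311.] 46 75 10 [418. 278.] 46 -75 10 [233. 277.] 
50 75 66 [439. 307.] 50 -75 66 [213. 306.] 50 75 10 [418. 273.] 50 -75 10 [233. 272.] 
[321.84618607 309.43422709]
3.45 [644.2 187.7 151.6] [-180.    -0.   -13.5] [-0.7  0.1 -1.1] [ 6. 41. 65.  0. 74. 20.]
own->world [639.9 160.2]
[0.23 2.78 9.96 0.45]
```

Call:
{"method": "move_arm", "body": {"steps": [1,0.2,0.2,2.5,0.4,1,0.2,0.2,5.5,0.4,1,0.2,0.2,8.5,0.4,1,0.2,0.2,9.9,0.4,1,0.2,1,9.9,0.4]}}

```text
t: 3.95
tcp_pos: [643.2, 177.6, 50.7]
eef_rot: [180.0, 0.1, -13.9]
wrist_force: [0.8, -0.4, 0.7]
grip_width: 0.007
```

```bash
python3 go.py -139 0 52 -14
```

```text
3.95 [643.2 177.6  50.7] [ 1.80e+02  1.00e-01 -1.39e+01] [ 0.8 -0.4  0.7] [ 5. 47. 70.  0. 63. 19.]
own->world [627.5 110.7]
[ 0.09  6.87 -0.13  0.07]
```

Call:
{"method": "move_arm", "body": {"steps": [1,0,1,0,0,1,0,2,0,0,1,0,3,0,0,1,0,4,0,0,1,0,4.8,0,0]}}

```text
t: 4.45
tcp_pos: [632.8, 129.0, 52.4]
eef_rot: [-180.0, -0.1, -14.1]
wrist_force: [0.9, 1.9, 1.4]
grip_width: 0.005
```

```bash
python3 go.py -139 0 52 -14
```

```text
4.45 [632.8 129.   52.4] [-1.80e+02 -1.00e-01 -1.41e+01] [0.9 1.9 1.4] [ 1. 44. 75.  0. 61. 15.]
own->world [627.5 110.7]
[-0.07  1.91  0.04 -0.09]
```

Call:
{"method": "move_arm", "body": {"steps": [1,0,0.5,0,0,1,0,0.9,0,0,1,0,1.3,0,0,1,0,1.6,0,0,1,0,1.8,0,0]}}

```text
t: 4.95
tcp_pos: [628.2, 112.5, 51.7]
eef_rot: [-180.0, -0.0, -14.1]
wrist_force: [1.0, 1.3, 0.2]
grip_width: 0.007
```

```bash
python3 go.py -139 0 52 -14
```

```text
4.95 [628.2 112.5  51.7] [-180.    -0.   -14.1] [1.  1.3 0.2] [-0. 44. 76.  0. 60. 14.]
own->world [627.5 110.7]
[-0.03  0.19 -0.03 -0.06]
```

Call:
{"method": "move_arm", "body": {"steps": [1,0,0.2,0,0,1,0,0.4,0,0,1,0,0.5,0,0,1,0,0.6,0,0,1,0,0.6,0,0]}}

```text
t: 5.45
tcp_pos: [627.4, 109.2, 51.7]
eef_rot: [-179.7, -0.1, -14.0]
wrist_force: [7.6, 15.0, -1.6]
grip_width: 0.004
```

Call:
{"method": "move_arm", "body": {"steps": [1,0,0.1,0,0,1,0,0.2,0,0,1,0,0.2,0,0,1,0,0.1,0,0,1,0,0,0,0]}}

```text
t: 5.95
tcp_pos: [627.4, 109.3, 51.8]
eef_rot: [-179.8, -0.1, -14.0]
wrist_force: [6.4, 11.2, -2.0]
grip_width: 0.005
```

Call:
{"method": "move_arm", "body": {"steps": [1,0,-0.8,0,0,1,0,-2,0,0,1,0,-4,0,0,1,0,-6,-1,0,1,0,-6,-4,0]}}

```text
t: 6.45
tcp_pos: [639.9, 167.2, 89.2]
eef_rot: [179.9, 0.3, -13.9]
wrist_force: [0.2, -0.6, 0.1]
grip_width: 0.003
```

```bash
python3 go.py -200 0 240 -33
```

```text
6.45 [639.9 167.2  89.2] [179.9   0.3 -13.9] [ 0.2 -0.6  0.1] [ 5. 44. 70.  0. 67. 18.]
own->world [642.3 169.9]
[  0.17  -0.31 -15.08  19.06]
```

```bash
cat > lid.py <<'E'
import sys
from go import *
def tgt(adeg,gap):
    a=np.radians(adeg); u=np.array([-np.sin(a),np.cos(a)])
    p=np.array([85-90*np.cos(a),-90*np.sin(a)])-(67+gap)*u
    return p[0],p[1],adeg+np.degrees(v[2])
if __name__=="__main__":
    z=float(sys.argv[1]); s=telemetry.sense()
    print(s["t"],s["tcp_pos"].round(1),s["eef_rot"].round(1),s["wrist_force"].round(1),s["joints"].round(0))
    for t in sys.argv[2:]:
        a,g=map(float,t.split(",")); x,y,yaw=tgt(a,g); print(t,"own",round(x),round(y),"world",np.round(W(x,y)),round(yaw,1),"rel",rel(x,y,z,yaw))
E
python3 lid.py 260 71.5,18
```

```text
6.45 [639.9 167.2  89.2] [179.9   0.3 -13.9] [ 0.2 -0.6  0.1] [ 5. 44. 70.  0. 67. 18.]
71.5,18 own 137 -112 world [ 452. -130.] -32.5 rel [-11.11  33.38 -17.08  18.57]
```

Lift first.

Call:
{"method": "move_arm", "body": {"steps": [1,0,0,-4,0,1,0,0,-8,0,1,0,0,-12,0,1,0,0,-16,0,1,0,0,-17,0]}}

```text
t: 6.95
tcp_pos: [642.2, 165.4, 266.7]
eef_rot: [-179.9, -0.4, -14.1]
wrist_force: [0.4, 0.6, 0.0]
grip_width: 0.002
```

```bash
python3 lid.py 260 71.5,18
```

```text
6.95 [642.2 165.4 266.7] [-179.9   -0.4  -14.1] [0.4 0.6 0. ] [ 4. 36. 57. -0. 87. 18.]
71.5,18 own 137 -112 world [ 452. -130.] -32.5 rel [-11.31  33.28   0.67  18.46]
```

Call:
{"method": "move_arm", "body": {"steps": [1,-1,3,0,2,1,-2.3,7,0,4,1,-3.6,11,0,6,1,-5,15,0,8,1,-6.5,19,0,10]}}

```text
t: 7.45
tcp_pos: [530.8, -4.5, 260.9]
eef_rot: [180.0, 0.1, -24.1]
wrist_force: [1.3, -0.4, 0.6]
grip_width: 0.003
```

```bash
python3 lid.py 260 71.5,18
```

```text
7.45 [530.8  -4.5 260.9] [ 1.80e+02  1.00e-01 -2.41e+01] [ 1.3 -0.4  0.6] [-13.  18.  84.  -0.  78.  11.]
71.5,18 own 137 -112 world [ 452. -130.] -32.5 rel [-2.09 14.69  0.09  8.38]
```

Call:
{"method": "move_arm", "body": {"steps": [1,-0.5,4,0,2,1,-1,8,0,4,1,-1.5,12,0,6,1,-2.1,14.7,0,8.4,1,-2.1,14.7,0,8.4]}}

```text
t: 7.95
tcp_pos: [451.7, -131.0, 261.2]
eef_rot: [180.0, 0.1, -32.7]
wrist_force: [0.0, 0.2, 0.5]
grip_width: 0.002
```

```bash
python3 - <<'E'
from wr import *
from go import W,v
import cv2
f,img=wp()
for z in (124,138):
  for k in range(60):
    t=k*np.pi/30; a=v[4]; x,y=W(85-90*np.cos(a)+58*np.cos(t),-90*np.sin(a)+58*np.sin(t))
    q=f([x,y,z]); cv2.circle(img,(int(q[0]),int(q[1])),1,(0,0,255) if z==138 else (0,255,0),-1)
cv2.imwrite("pics/wrist2.png",img)
for c in ("side","scene"): cv2.imwrite(f"pics/{c}2.png",cams.capture(c)["img"])
E
python3 lid.py 130 71.5,18
```

```text
8.1 [ 453.3 -128.7  261.4] [-180.     0.   -32.4] [0.3 0.4 0. ] [-30.  11.  94.   0.  76.   2.]
71.5,18 own 137 -112 world [ 452. -130.] -32.5 rel [-0.07  0.2  13.14  0.09]
```

View pics/wrist2.png

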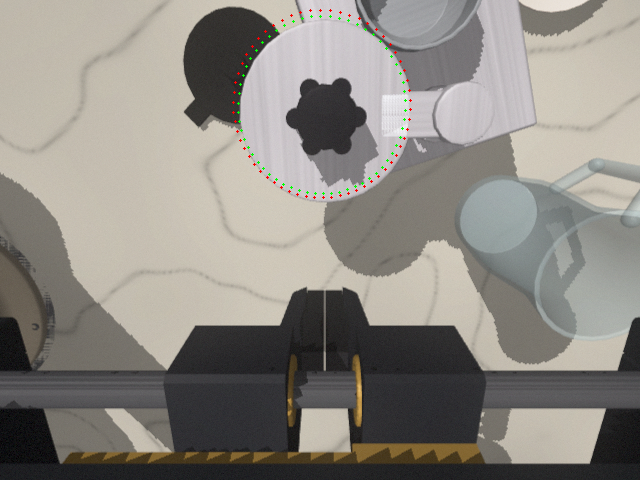

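View pics/side2.png

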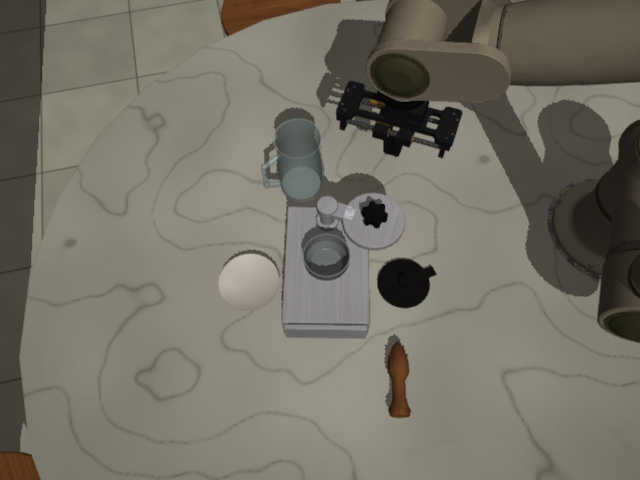

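View pics/scene2.png

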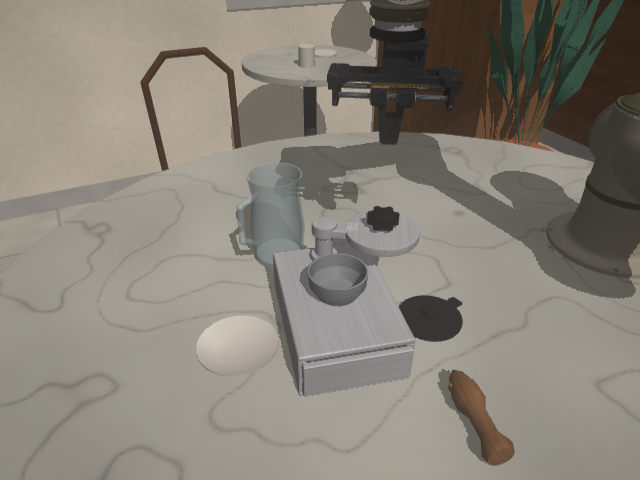

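Call:
{"method": "move_arm", "body": {"steps": [1,0,0.2,3.5,0,1,0,0.2,7,0,1,0,0.2,10.5,0,1,0,0.2,12.8,0,1,0,0.2,13.2,0]}}

```text
t: 8.6
tcp_pos: [451.4, -129.3, 127.3]
eef_rot: [180.0, 0.3, -32.4]
wrist_force: [-0.4, 0.1, 0.1]
grip_width: 0.007
```

```bash
python3 lid.py 130 71.5,6 71.5,2 71.5,0 67,0 62,0
```

```text
8.6 [ 451.4 -129.3  127.3] [180.    0.3 -32.4] [-0.4  0.1  0.1] [-30.  20. 104.   0.  56.   2.]
71.5,6 own 126 -109 world [ 458. -120.] -32.5 rel [ 0.07 -1.16 -0.27  0.16]
71.5,2 own 122 -107 world [ 460. -116.] -32.5 rel [ 0.07 -1.56 -0.27  0.16]
71.5,0 own 120 -107 world [ 461. -115.] -32.5 rel [ 0.07 -1.76 -0.27  0.16]
67,0 own 112 -109 world [ 461. -106.] -37.0 rel [-0.43 -2.49 -0.27  4.66]
62,0 own 102 -111 world [462. -96.] -42.0 rel [-0.91 -3.35 -0.27  9.66]
```

Call:
{"method": "move_arm", "body": {"steps": [1,0,-0.6,-0.1,0,1,0,-1.2,-0.1,0,1,0.1,-1.7,-0.1,0.2,1,-0.4,-2.5,-0.1,4.5,1,-0.9,-3.3,-0.1,9.5]}}

```text
t: 9.1
tcp_pos: [462.8, -97.9, 131.7]
eef_rot: [-180.0, -0.1, -42.1]
wrist_force: [-0.4, -2.3, -1.1]
grip_width: 0.006
```

```bash
python3 lid.py 130 62,0 58,0 54,0 50,0 46,0 42,0
```

```text
9.1 [462.8 -97.9 131.7] [-1.80e+02 -1.00e-01 -4.21e+01] [-0.4 -2.3 -1.1] [-26.  19. 104.  -0.  57.  16.]
62,0 own 102 -111 world [462. -96.] -42.0 rel [-0.21 -0.04  0.17 -0.12]
58,0 own 94 -112 world [463. -88.] -46.0 rel [-0.65 -0.69  0.17  3.88]
54,0 own 86 -112 world [464. -81.] -50.0 rel [-1.06 -1.36  0.17  7.88]
50,0 own 78 -112 world [466. -73.] -54.0 rel [-1.41 -2.06  0.17 11.88]
46,0 own 71 -111 world [469. -66.] -58.0 rel [-1.71 -2.78  0.17 15.88]
42,0 own 63 -110 world [472. -59.] -62.0 rel [-1.96 -3.52  0.17 19.88]
```

Call:
{"method": "move_arm", "body": {"steps": [1,-0.6,-0.7,0.1,4,1,-1,-1.4,0.1,8,1,-1.4,-2.1,0.1,12,1,-1.7,-2.8,0.1,16,1,-2,-3.5,0.1,20]}}

```text
t: 9.6
tcp_pos: [471.4, -58.4, 130.7]
eef_rot: [-179.9, -0.1, -62.1]
wrist_force: [-0.8, -1.7, 0.4]
grip_width: -0.001
```

```bash
python3 lid.py 130 42,0 38,0 34,0 30,0 26,0 22,0;  python3 - <<'E'
from station import cams
import cv2
for c in ("side","scene","wrist"): cv2.imwrite(f"pics/{c}3.png",cams.capture(c)["img"])
E
```

```text
9.6 [471.4 -58.4 130.7] [-1.799e+02 -1.000e-01 -6.210e+01] [-0.8 -1.7  0.4] [-21.  20. 103.  -0.  57.  41.]
42,0 own 63 -110 world [472. -59.] -62.0 rel [ 0.04 -0.03  0.07 -0.1 ]
38,0 own 55 -108 world [475. -52.] -66.0 rel [-0.41 -0.67  0.07  3.9 ]
34,0 own 48 -106 world [480. -45.] -70.0 rel [-0.81 -1.35  0.07  7.9 ]
30,0 own 41 -103 world [484. -39.] -74.0 rel [-1.16 -2.04  0.07 11.9 ]
26,0 own 33 -100 world [489. -33.] -78.0 rel [-1.46 -2.77  0.07 15.9 ]
22,0 own 27 -96 world [494. -27.] -82.0 rel [-1.72 -3.51  0.07 19.9 ]
```

View pics/scene3.png

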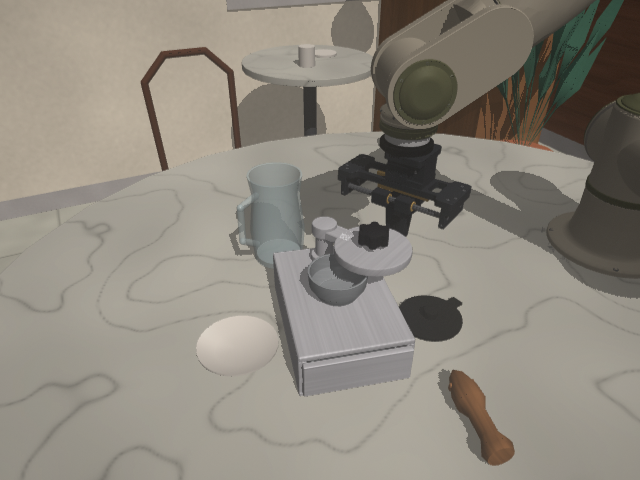

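View pics/wrist3.png

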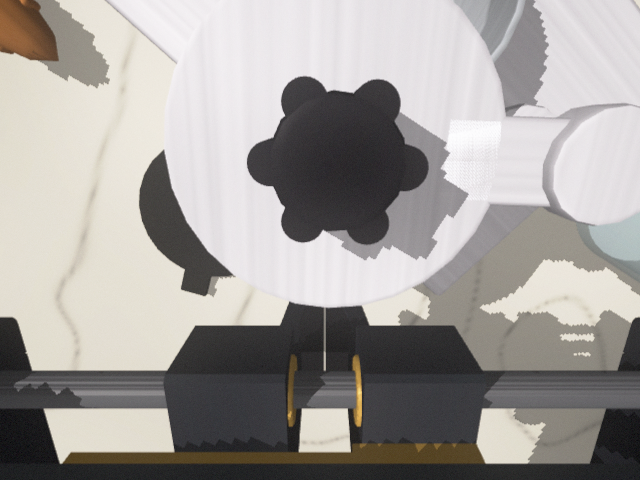

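The scene view shows the drawer shut. In the wrist view the lid rim is centred on the fingers near (325,305), well clear of the knob. I'll keep pushing along the arc.

Call:
{"method": "move_arm", "body": {"steps": [1,-0.4,-0.7,0.1,4,1,-0.8,-1.4,0.1,8,1,-1.2,-2.1,0.1,12,1,-1.5,-2.8,0.1,16,1,-1.7,-3.5,0.1,20]}}

```text
t: 10.25
tcp_pos: [493.6, -27.3, 129.1]
eef_rot: [180.0, -0.0, -82.0]
wrist_force: [-2.2, -0.5, 2.2]
grip_width: 0.005
```

```bash
python3 lid.py 130 22,0 18,0 15,0 12,0 9,0 6,0
```

```text
10.25 [493.6 -27.3 129.1] [180.  -0. -82.] [-2.2 -0.5  2.2] [-17.  22. 100.  -0.  58.  65.]
22,0 own 27 -96 world [494. -27.] -82.0 rel [-0.04 -0.08 -0.09 -0.  ]
18,0 own 20 -92 world [500. -22.] -86.0 rel [-0.48 -0.73 -0.09  4.  ]
15,0 own 15 -88 world [505. -18.] -89.0 rel [-0.79 -1.23 -0.09  7.  ]
12,0 own 11 -84 world [509. -14.] -92.0 rel [-1.06 -1.75 -0.09 10.  ]
9,0 own 7 -80 world [514. -11.] -95.0 rel [-1.31 -2.28 -0.09 13.  ]
6,0 own 2 -76 world [519.  -8.] -98.0 rel [-1.53 -2.82 -0.09 16.  ]
```

Call:
{"method": "move_arm", "body": {"steps": [1,-0.5,-0.7,0,4,1,-0.8,-1.2,0,7,1,-1.1,-1.7,0,10,1,-1.3,-2.3,0,13,1,-1.5,-2.8,0,16]}}

```text
t: 10.75
tcp_pos: [519.1, -8.4, 128.9]
eef_rot: [180.0, 0.0, -98.0]
wrist_force: [-2.6, 1.3, 0.3]
grip_width: 0.003
```

```bash
python3 lid.py 130 6,0 4,0 2,0 0,0 0,-3 0,-6
```

```text
10.75 [519.1  -8.4 128.9] [180.   0. -98.] [-2.6  1.3  0.3] [-14.  25.  96.   0.  59.  84.]
6,0 own 2 -76 world [519.  -8.] -98.0 rel [-0.02 -0.03 -0.11  0.04]
4,0 own 0 -73 world [523.  -6.] -100.0 rel [-0.25 -0.35 -0.11  2.04]
2,0 own -3 -70 world [526.  -5.] -102.0 rel [-0.47 -0.68 -0.11  4.04]
0,0 own -5 -67 world [530.  -3.] -104.0 rel [-0.67 -1.01 -0.11  6.04]
0,-3 own -5 -64 world [533.  -4.] -104.0 rel [-0.64 -1.31 -0.11  6.04]
0,-6 own -5 -61 world [536.  -5.] -104.0 rel [-0.61 -1.61 -0.11  6.04]
```

Call:
{"method": "move_arm", "body": {"steps": [1,-0.2,-0.3,0,2,1,-0.4,-0.6,0,4,1,-0.6,-0.9,0,6,1,-0.6,-1.1,0,6,1,-0.6,-1.2,0,6]}}

```text
t: 11.25
tcp_pos: [530.0, -3.7, 128.8]
eef_rot: [179.6, 0.0, -103.8]
wrist_force: [-17.0, 4.6, 10.5]
grip_width: 0.004
```

Call:
{"method": "move_arm", "body": {"steps": [1,0,-0.1,0,0,1,0,-0.2,0,0,1,0,-0.2,0,0,1,0,-0.1,0,0,1,0,0,0,0]}}

```text
t: 11.75
tcp_pos: [529.8, -3.7, 128.8]
eef_rot: [179.7, 0.0, -103.8]
wrist_force: [-10.2, 2.9, 6.2]
grip_width: 0.005
```

Call:
{"method": "move_arm", "body": {"steps": [1,0,0.5,0,0,1,0,1.5,0,0,1,0,3.5,0,0,1,0,6,0,0,1,0,8,-1,0]}}

```text
t: 12.25
tcp_pos: [452.3, 15.4, 138.0]
eef_rot: [179.9, -0.0, -103.9]
wrist_force: [0.4, 0.0, 0.2]
grip_width: 0.007
```

Call:
{"method": "move_arm", "body": {"steps": [1,0,1,-4,0,1,0,4,-8,0,1,0,8,-12,0,1,0,10,-15,0,1,0,10,-15,0]}}

```text
t: 12.75
tcp_pos: [356.3, 39.5, 292.6]
eef_rot: [-179.5, 0.0, -103.9]
wrist_force: [1.0, -0.4, -0.1]
grip_width: 0.005
```

Run:
```python
from station import cams,telemetry
import cv2
s=telemetry.sense();print(s["t"],s["tcp_pos"],s["joint_vel"].round(1))
for c in ("side","scene"): cv2.imwrite(f"pics/{c}4.png",cams.capture(c)["img"])
a=cv2.imread("pics/scene4.png")[190:430,230:450]; cv2.imwrite("pics/z4.png",cv2.resize(a,None,fx=2.5,fy=2.5,interpolation=cv2.INTER_CUBIC))
```

```text
12.75 [356.34877493  39.51486102 292.64826454] [-0.6  6.   2.  -0.1 -5.5  0.1]
```

View pics/side4.png

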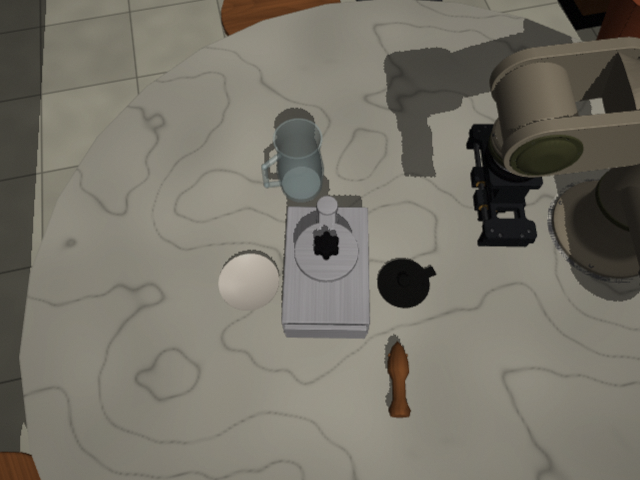

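View pics/z4.png

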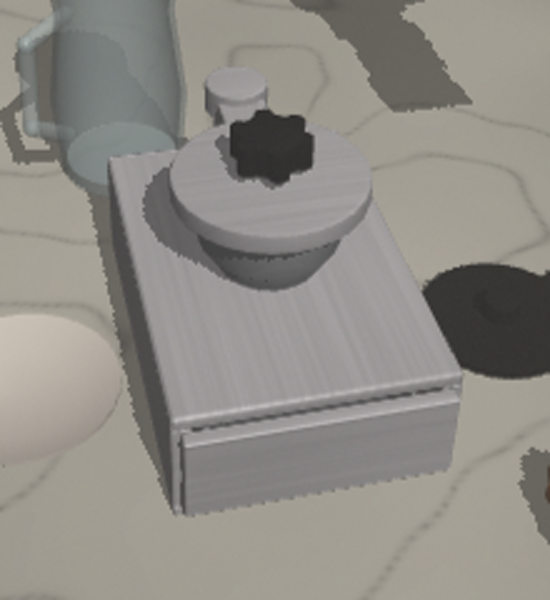

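Run:
```python
from fit import *
v=np.load("v.npy")
for a in (0,.05,.1):
    w=v.copy(); w[4]=a; print(a,proj("scene",W(w,lid(w,138))).round(1),proj("side",W(w,lid(w,138))).round(1))
for d in (0,4,8):
    w=v.copy(); w[3]=d; print(d,[proj(c,W(w,own(n,w))).round(1).tolist() for c in ("scene","side") for n in ("ptl","ptr","pbl","pbr")])
import cv2
a=cv2.imread("pics/side4.png")[190:350,250:400]; cv2.imwrite("pics/z5.png",cv2.resize(a,None,fx=3.75,fy=3.75,interpolation=cv2.INTER_CUBIC))
```

```text
0 [339.4 259.3] [326.1 250.5]
0.05 [342.5 258.8] [328.6 250.4]
0.1 [345.5 258.3] [331.1 250.3]
0 [[304.5, 369.8], [416.5, 350.9], [305.3, 398.7], [412.0, 379.5], [283.6, 329.5], [366.8, 330.8], [285.8, 338.3], [365.1, 339.6]]
4 [[305.1, 372.2], [417.6, 353.1], [305.9, 401.1], [413.1, 381.7], [283.5, 331.7], [366.8, 332.9], [285.7, 340.4], [365.1, 341.6]]
8 [[305.7, 374.7], [418.7, 355.4], [306.4, 403.6], [414.1, 384.0], [283.4, 333.8], [366.8, 335.1], [285.6, 342.5], [365.1, 343.7]]
```

View pics/z5.png

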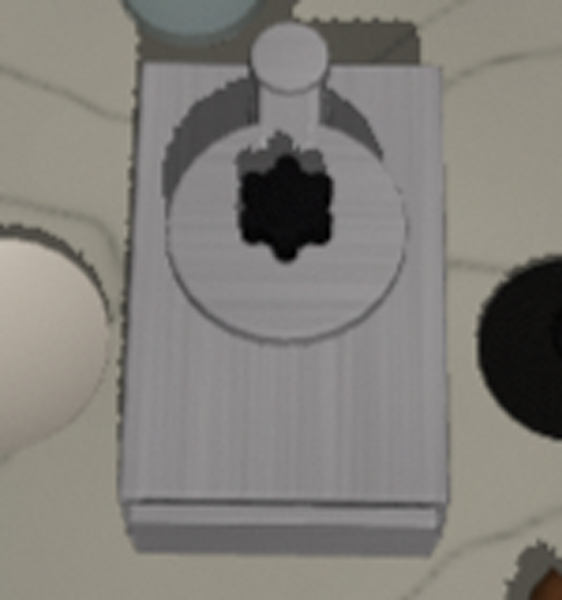

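Run:
```python
from station import env,telemetry
print(env.hand_in()); print(telemetry.sense()["t"])
```

```text
the job is handed in; nothing more can be done
None
the job is handed in; nothing more can be done
```

I pushed the drawer home with the closed fingertips until it met its stop, then swung the lid round its pivot by its rim until it met its stop. I backed the arm clear and handed in after about 13 s of the 48 s allowed; no verdict is reported.

- **Drawer:** the push stopped at about 17 N, within 2 mm of where I expected the stop. In the last pictures the front panel's edges match a closed drawer to about 1–3 pixels.
- **Lid:** the push stopped at about 18 N sideways, at the expected shut pose. In the side picture the lid centre was at column 326.4; a fully shut lid should appear at 326.1, and one 0.05 rad open at 328.6. The scene camera also agreed with shut, but its row was about 2 pixels off the model.
- **Other things:** by eye, the pitcher, saucer, silicone lid and reamer look unmoved in the pictures; I did not measure them again. The fingers stayed beside the lid rim, clear of the knob, and the wrist force away from the stops stayed around 3 N or less.
- **Disagreement:** my first picture fit put the drawer 42 mm out, slightly under the stated 45 mm minimum. That is within the fit's error, and the stop was found by contact.

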